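# Change the blank in the gluing press

### The job

The two-ply carving blank in the gluing press has set: take both iron weights off and stand them on the cork mat, then lift the pressing board off its guide pins and lay it flat on the mat too. Lay the set blank on the free half of the drying rack, in the middle of that half, across both battens and parallel to the blank already drying there, which must not be disturbed. Then lay the fresh blank from the table in the press, centred between the end stops and the pins, fit the pressing board back down over both pins, and stand both weights back upright on it, side by side over the blank, one on each side of the middle; set the weights down gently, never drop them.

Things in the scene. Friction and masses are not known exactly. Their poses are not given: they have to be found in the camera images.
- press: Gluing press, fixed: grey laminate board 212 (x) x 176 (y) x 18 mm. Origin: centre of its underside. Two 12 mm guide pins, tapered noses, at x = +78, -78, y = 0, tops at z = 82; two end stops 10 mm high, 142 mm clear between them along y. A blank lies along y on the board (z = 18), centred between stops and pins; on it, along x, the pressing board (underside z = 42), pins through its holes.
- caul: Pressing board (caul), loose brown wood 200 (x) x 56 (y) x 26 mm, 0.3 kg; two 18 mm through holes at x = +78, -78, y = 0. Origin: centre of its underside, z up. Starts in the press on the blank, pins standing 14 mm proud of its top; fits either way round. The blank sticks out 37 mm on both sides: grip across its 56 mm with the fingertips above the blank.
- weight_round: Dark iron weight with a round foot, 40 mm diameter, 30 mm high; on it a neck and a knob to lift it by, 26 mm diameter from z = 52 to 71 mm, top at 76 mm; 0.3 to 0.6 kg. Origin: centre of its underside, z up. Starts on one half of the pressing board, about 26 mm from its middle; either weight may go on either half.
- weight_square: Dark iron weight with a square foot 40 x 40 mm, 30 mm high, sides along x and y; the same knob as the round one (26 mm diameter, z = 52 to 71 mm, top at 76 mm); 0.3 to 0.7 kg. Origin: centre of its underside, z up. Starts on the other half of the pressing board.
- blank_set: The set blank, in the press under the pressing board, both ends showing: 56 x 130 x 24 mm, 0.1 kg, light ply on a browner ply. Origin: centre of its underside; y along its 130 mm length, z up (top at 24 mm).
- blank_fresh: The fresh blank, lying alone on the table: 56 x 130 x 24 mm, 0.1 kg, light ply on a browner ply. Origin: centre of its underside; y along its 130 mm length, z up (top at 24 mm).
- rack: Drying rack, fixed: dark board 206 (x) x 150 (y) x 9 mm with two brown battens along x at y = +42 and -42 mm, 14 mm wide, tops at z = 21 mm. Origin: centre of its underside, z up. Blanks lie along y across both battens: one is drying on the +x half; the middle of the free half is x = -52 mm, y = 0, z = 21 mm.
- blank_done: The blank already drying on the rack, to be left where it is: 56 x 130 x 24 mm, 0.1 kg, light ply on a browner ply. Origin: centre of its underside; y along its 130 mm length, z up (top at 24 mm).
- cork_mat: Cork mat, fixed flat on the table, empty: 204 (x) x 180 (y) x 5 mm. Origin: centre of its underside, z up. It has room for the pressing board and both weights, for example the pressing board along x at y = +45 mm and the weights at y = -45 mm, x = +50 and -50 mm.
Not all that is in view belongs to the job. Leave any purple or yellow look-alike of the weight_square alone.

How it is judged:
On the way, in this order (a step that is already met when the one before it is completed fails the run):
1. both weights stand on the cork mat, released, and the pressing board is still on its pins (x of weight_round in the frame of cork_mat between -0.1 and 0.1 m and y of weight_round in the frame of cork_mat between -0.09 and 0.09 m and z of weight_round in the frame of cork_mat between 0.002 and 0.008 m and angle between each of weight_round, weight_square's own z axis and vertical below 0.1 rad and contact force between each of weight_round, weight_square and the fingers below 0.2 N and linear speed of each of weight_round, weight_square below 0.03 m/s and x of weight_square in the frame of cork_mat between -0.1 and 0.1 m and y of weight_square in the frame of cork_mat between -0.09 and 0.09 m and z of weight_square in the frame of cork_mat between 0.002 and 0.008 m and horizontal distance between caul and press below 0.008 m and z of caul in the frame of press between 0.039 and 0.045 m and angle between the x axis of caul and the x axis of press, either way round below 0.1 rad and angle between caul's own z axis and vertical below 0.06 rad), for 0.2 s.
2. the pressing board lies flat on the cork mat, released, the weights still standing there (x of caul in the frame of cork_mat between -0.1 and 0.1 m and y of caul in the frame of cork_mat between -0.09 and 0.09 m and z of caul in the frame of cork_mat between 0.002 and 0.008 m and angle between each of caul, weight_round, weight_square's own z axis and vertical below 0.1 rad and contact force between each of caul, weight_round, weight_square and the fingers below 0.2 N and linear speed of each of caul, weight_round, weight_square below 0.03 m/s and x of weight_round in the frame of cork_mat between -0.1 and 0.1 m and y of weight_round in the frame of cork_mat between -0.09 and 0.09 m and z of weight_round in the frame of cork_mat between 0.002 and 0.008 m and x of weight_square in the frame of cork_mat between -0.1 and 0.1 m and y of weight_square in the frame of cork_mat between -0.09 and 0.09 m and z of weight_square in the frame of cork_mat between 0.002 and 0.008 m), for 0.2 s.
3. the set blank lies released in the free place of the drying rack (x of blank_set in the frame of rack between -0.067 and -0.037 m and y of blank_set in the frame of rack between -0.02 and 0.02 m and z of blank_set in the frame of rack between 0.018 and 0.024 m and angle between the y axis of blank_set and the y axis of rack, either way round below 0.2 rad and angle between blank_set's own z axis and vertical below 0.06 rad and contact force between blank_set and the fingers below 0.2 N and linear speed of blank_set below 0.03 m/s), for 0.2 s.
4. the fresh blank lies released in the press between the stops (x of blank_fresh in the frame of press between -0.013 and 0.013 m and y of blank_fresh in the frame of press between -0.01 and 0.01 m and z of blank_fresh in the frame of press between 0.015 and 0.021 m and angle between the y axis of blank_fresh and the y axis of press, either way round below 0.15 rad and angle between blank_fresh's own z axis and vertical below 0.06 rad and contact force between blank_fresh and the fingers below 0.2 N and linear speed of blank_fresh below 0.03 m/s), for 0.2 s.
5. the pressing board is back over both pins, down on the fresh blank, released (horizontal distance between caul and press below 0.008 m and z of caul in the frame of press between 0.039 and 0.045 m and angle between the x axis of caul and the x axis of press, either way round below 0.1 rad and angle between each of caul, blank_fresh's own z axis and vertical below 0.06 rad and x of blank_fresh in the frame of press between -0.013 and 0.013 m and y of blank_fresh in the frame of press between -0.01 and 0.01 m and z of blank_fresh in the frame of press between 0.015 and 0.021 m and angle between the y axis of blank_fresh and the y axis of press, either way round below 0.15 rad and contact force between caul and the fingers below 0.2 N and linear speed of caul below 0.03 m/s), for 0.2 s.
At the end, for the whole second after the job is handed in: Fresh blank flat in the press (within 10 mm); pressing board down over both pins on it (3 mm); one weight upright on each half of it (within 14 mm); set blank across the battens in the free half of the rack (15 mm, 0.2 rad); drying blank unmoved (12 mm); all released, at rest (all of step 3 and all of step 5 and y of weight_round in the frame of caul between -0.014 and 0.014 m and z of weight_round in the frame of caul between 0.023 and 0.029 m and angle between each of weight_round, weight_square's own z axis and vertical below 0.08 rad and contact force between each of weight_round, weight_square, blank_fresh and the fingers below 0.2 N and linear speed of each of weight_round, weight_square, blank_fresh below 0.03 m/s and y of weight_square in the frame of caul between -0.014 and 0.014 m and z of weight_square in the frame of caul between 0.023 and 0.029 m and ((x of weight_round in the frame of caul between -0.041 and -0.013 m and x of weight_square in the frame of caul between 0.013 and 0.041 m) or (x of weight_square in the frame of caul between -0.041 and -0.013 m and x of weight_round in the frame of caul between 0.013 and 0.041 m)) and distance of blank_done from where it was at the start of the episode below 0.012 m); the robot touches nothing.
It fails at once if the blank already drying on the rack is shifted by more than 12 mm (distance of blank_done from where it was at the start of the episode above 0.012 m).
It fails at once if a weight is dropped (falls free faster than 0.7 m/s, some 25 mm) (contact force between weight_round and the fingers below 0.05 N and linear speed of weight_round above 0.7 m/s).
It fails at once if a weight is dropped (falls free faster than 0.7 m/s, some 25 mm) (contact force between weight_square and the fingers below 0.05 N and linear speed of weight_square above 0.7 m/s).
It also fails if it takes over 147 s, if anything falls off the work surface, if the arm or the gripper's body presses on something with over 40 N, if the wrist force passes 120 N, or if a joint passes its speed limit or range.

### The arm

A 6-joint arm with a two-finger parallel gripper is mounted at the origin on a cart in front of the work surface, level with it; the furniture and walls round the work are solid. World frame = base frame: x ahead of the robot, y to its left, z up, the work surface at z = 0. Lengths are in m, angles in rad, forces in N, time in s.
With the tool pointing down it reaches from about 0.325 to 0.85 m from the base axis. Payload 15.5 kg.
Tool frame: the origin (TCP) lies on the centre line of the jaws, within the pads' length; the fingertips stand 25 mm ahead of it and the grasp point (between the pads) lies 6 mm ahead of it; z points along the fingers, y is the line along which they close (so a half turn about z gives the same grasp; the last joint's range is limited). The gripper opens to 91 mm and grips with 3 to 60 N. Pads are 32 mm wide; open, the fingers measure 118 mm over their backs; the gripper's body (76 mm by 178 mm) begins 60 mm behind the grasp point.
Start: joints at [1.24, 0.494, 1.345, -0, 1.302, -0.096], TCP at [0.145, 0.608, 0.239] pointing down, gripper open.
Joint ranges: [-2.91, 2.91], [-0.82, 2.16], [0.22, 2.67], [-1.22, 4.37], [0.12, 2.79], [-3.08, 3.08]. Speed limits (rad/s): [1.89, 1.89, 2.57, 3.01, 3.01, 3.01].

### API

Orientations are given as a unit quaternion [w, x, y, z].
In Python, from rig import bot gives the robot as it stands.
- The arm moves only by the shell command python3 -m jog 'ROWS' [OPENING] [FORCE]. ROWS is JSON, a list that holds one entry, the list of rows, each a list of 4 numbers: the shift along the tool's x, y, z in mm, then the turn about the tool's z in rad. In form: [[[x, y, z, yaw], ...]]. A call has 1 to 12 rows; each row is the pose to reach, as a shift and turn from the pose commanded when the call began, along the tool's axes at that moment; what a row does not reach only later rows make up. A row lasts 1/10 s, in which the tool goes at most 50 mm and 8.59 degrees, less where a joint would pass 70% of its speed; a pose out of reach is approached as far as the arm can. A call with a gripper value outside its range is refused whole. OPENING is the opening, from 0 (shut) to 1 (fully open), set as the call begins (- or left out, the last holds). The fingers move at their own pace and stop on an object; FORCE is the grip in N (left out, the last holds). Time passes only in rows, so rows that repeat a pose let the fingers close. It gives the time, the measured TCP pose, the force, the opening and the grip force at its end, in the units of the state.
- bot.get_obs(): the state, without advancing time (a new reading comes with each control period).
- bot.read_camera(name): name is "scene" or "top"; returns a dict with "frame" (480x640x3 uint8, red, green, blue), "mtx" (3x3 intrinsics, pixels), "eye" and "rotation" of the camera in the world. Camera axes: x right, y down, z forward; pixel columns grow to the right and rows downward; lengths in m; the calibration is good to about 2 mm. A picture is of the moment at which its call begins. There is no depth.
- bot.hand_in(): hands the job in; it is judged then, once.
The state is a dict: "time_s": time; "qpos": joint angles; "dq": joint speeds; "joint_efforts": joint torques, N m; "tool_pos": TCP position; "eef_rot": TCP orientation; "contact_force": force on the tool from outside, world axes, zero at the start; "torque": the same for the moment, N m; "grip_width": opening from 0.0 (shut) to 1.0 (fully open); "grip_force": force on a finger pad.
Only numpy, scipy, OpenCV 4.12 (cv2) and the standard library are available. Lean on these libraries where they do the work, as an engineer would, in place of code of your own. Each camera call takes 0.05 s, during which the arm holds its last target. There are 200 camera calls.

## Working session

There is one attempt and no reset: what is moved stays moved. The work goes in short steps, Python scripts to look and compute and a shell command to move; the robot and the scene stay as the last step left them, time stands still between calls to the robot, and variables do not carry over. Pictures are saved under pics/ and viewed, at most 16 in all, crops included, and the job is handed in when it is done.

```bash
mkdir -p pics; ls
cat > h.py <<'E'
import numpy as np, cv2
from rig import bot
def snap(n,f):
    c=bot.read_camera(n); cv2.imwrite(f'pics/{f}.png',cv2.cvtColor(c['frame'],cv2.COLOR_RGB2BGR)); np.savez(f'pics/{f}.npz',**{k:np.array(v) for k,v in c.items()}); return c
def ray(c,uv,z):
    R=np.array(c['rotation']); 
    if R.shape!=(3,3):
        from scipy.spatial.transform import Rotation; R=Rotation.from_quat(R,scalar_first=True).as_matrix()
    d=np.linalg.inv(c['mtx'])@np.array([uv[0],uv[1],1.]); d=R@d; e=np.array(c['eye']); return e+d*(z-e[2])/d[2]
E
python3 - <<'E'
from h import *
for n in('scene','top'):
    c=snap(n,n+'0'); print(n,c['mtx'],c['eye'],c['rotation'])
print(bot.get_obs())
E
```

```text
pics
scene [[523.03885578   0.         316.19041155]
 [  0.         523.03885578 243.90324313]
 [  0.           0.           1.        ]] [-0.10686794 -0.63457823  0.71446628] [-0.4205646   0.81769224 -0.34501405  0.18833515]
top [[477.90028328   0.         319.6683137 ]
 [  0.         477.90028328 238.21259795]
 [  0.           0.           1.        ]] [ 0.36560381 -0.02673772  1.00786624] [ 0.07202279 -0.69123621  0.71518575 -0.07426008]
{'time_s': 0.1, 'qpos': array([ 1.24051709e+00,  4.94105849e-01,  1.34605372e+00, -3.06318329e-05,
        1.30249029e+00, -9.55026541e-02]), 'dq': array([-0.00014363, -0.00210752, -0.00019259, -0.00017154, -0.00153791,
       -0.0013221 ]), 'joint_efforts': array([ 1.86212317e-03, -8.80237484e+01, -3.82540584e+01,  7.06347032e-02,
        4.81989048e-02, -1.11225154e-05]), 'tool_pos': array([0.14529963, 0.60756217, 0.23841256]), 'eef_rot': array([-9.72544285e-05,  1.17114816e-01,  9.93118241e-01, -5.19790134e-04]), 'contact_force': array([-0.19319049, -0.44078331, -0.65716959]), 'torque': array([ 0.01934548, -0.04347318,  0.02512211]), 'grip_force': 0.0, 'grip_width': 0.9945115086046892}
```

View pics/top0.png

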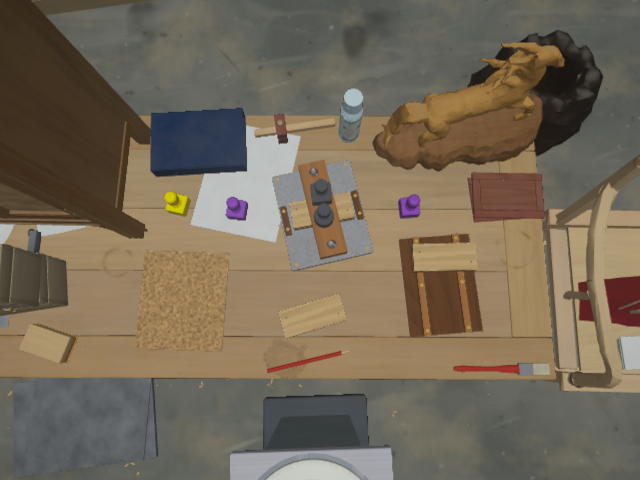

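View pics/scene0.png

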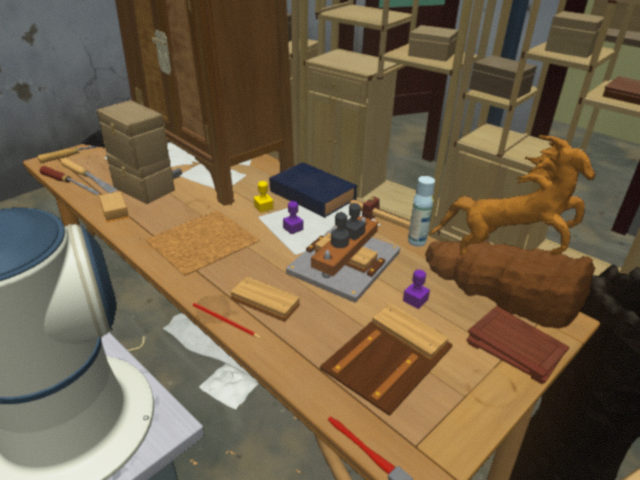

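The top view has world +x up and +y to the left. The press is near (322,215), the mat (183,300), the rack (442,285) and the fresh blank (312,315). Purple and yellow decoys are at (176,203), (236,208) and (409,206). The arm is out of frame.

Run:
```python
from h import *
im=cv2.imread('pics/top0.png')
cr=[im[150:350,268:378],im[190:350,398:488],im[240:360,132:234]]
# tile heights 195
out=np.zeros((200,110+92+104,3),np.uint8); x=0
for c in cr:
    out[:c.shape[0],x:x+c.shape[1]]=c; x+=c.shape[1]+2
cv2.imwrite('pics/crop1.png',cv2.resize(out,(out.shape[1]*26//10,520),interpolation=cv2.INTER_CUBIC))
# colour medians
hsv=cv2.cvtColor(im,cv2.COLOR_BGR2HSV)
for n,(u,v) in dict(caul=(306,172),set1=(297,213),set2=(350,206),fresh=(310,316),table=(300,290),mat=(180,300),laminate=(290,250),weight=(322,190),weight2=(325,213),done=(445,257),rackb=(445,300),batten=(422,300)).items():
    p=hsv[v-2:v+3,u-2:u+3].reshape(-1,3); print(n,np.median(p,0),im[v,u])
```

```text
caul [ 14. 135. 146.] [ 68 104 145]
set1 [ 19.  96. 183.] [116 158 183]
set2 [ 19. 100. 171.] [101 143 169]
fresh [ 19. 101. 173.] [104 147 173]
table [ 17.  86. 156.] [103 132 156]
mat [ 17. 115. 157.] [ 84 123 154]
laminate [105.   7. 144.] [144 141 140]
weight [105.  19.  81.] [81 78 75]
weight2 [105.  21.  87.] [88 84 80]
done [ 19. 102. 170.] [101 143 169]
rackb [ 13. 145.  93.] [41 62 93]
batten [ 15. 148. 146.] [ 63 103 147]
```

View pics/crop1.png

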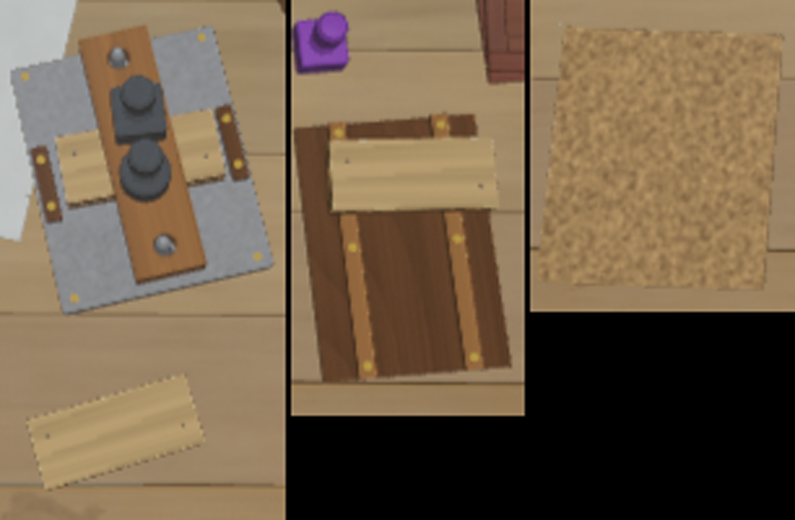

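The crop gives clean corners for the press, caul, fresh blank, rack, drying blank and mat. It also shows both pin tips and both knobs; the square weight is on the far half, the round one on the near half. Next I'll cast them to their planes and check the sizes.

```bash
cat > m.py <<'E'
from h import *
from scipy.spatial.transform import Rotation
def load(f): return dict(np.load(f'pics/{f}.npz'))
def proj(c,P):
    R=np.array(c['rotation']); R=R if R.shape==(3,3) else Rotation.from_quat(R,scalar_first=True).as_matrix()
    p=R.T@(np.array(P)-c['eye']); q=c['mtx']@p; return q[:2]/q[2]
E
python3 - <<'E'
from m import *
c=load('top0'); s=load('scene0')
off={'p':(0,268,150),'r':(291.2,398,190),'m':(530.4,132,240)}
def px(k,x,y): o=off[k]; return ((x-o[0])/2.6+o[1]-.3, y/2.6+o[2]-.3)
D=dict(press=('p',.018,[(12,70),(210,27),(272,267),(64,312)]),fresh=('p',.024,[(27,420),(184,376),(205,440),(44,488)]),
caul=('p',.068,[(80,42),(147,27),(205,266),(137,281)]),rack=('r',.009,[(295,127),(474,115),(511,367),(323,381)]),
done=('r',.045,[(331,146),(496,138),(498,205),(331,211)]),mat=('m',.005,[(563,26),(783,38),(763,289),(541,280)]))
for n,(k,z,P) in D.items():
    Q=np.array([ray(c,px(k,*p),z)[:2] for p in P])
    (cx,cy),(w,h),a=cv2.minAreaRect((Q*1000).astype(np.float32))
    e=[np.linalg.norm(Q[i]-Q[(i+1)%4])*1e3 for i in range(4)]
    x=(Q[0]+Q[1]-Q[2]-Q[3]); y=(Q[0]+Q[3]-Q[1]-Q[2])
    print(n,'centre',Q.mean(0).round(4),'edges',np.round(e),'xdir',round(np.degrees(np.arctan2(x[1],x[0])),1),'ydir-90',round(np.degrees(np.arctan2(-y[0],y[1])),1), 'scene px',proj(s,[*Q.mean(0),z]).round())
pins=[ray(c,px('p',*p),.080)[:2] for p in((119,54),(165,242))]; print('pins',np.round(pins,4),'mid',np.mean(pins,0).round(4),np.linalg.norm(pins[0]-pins[1]),np.degrees(np.arctan2(*(pins[0]-pins[1])[::-1])))
for n,p in dict(sq=(138,92),rd=(145,155)).items(): P=ray(c,px('p',*p),.074); print(n,P.round(4),proj(s,P))
E
python3 - <<'E'
import cv2
im=cv2.imread('pics/scene0.png')
cv2.imwrite('pics/crop2.png',cv2.resize(im[190:390,220:450],(690,600),interpolation=cv2.INTER_CUBIC))
E
```

```text
press centre [ 0.6271 -0.0387] edges [170. 211. 172. 209.] xdir 10.9 ydir-90 10.7 scene px [345. 257.]
fresh centre [ 0.4126 -0.0124] edges [128.  52. 131.  54.] xdir 14.5 ydir-90 14.0 scene px [265. 293.]
caul centre [ 0.6258 -0.0404] edges [ 55. 199.  54. 199.] xdir 11.1 ydir-90 11.0 scene px [346. 239.]
rack centre [ 0.4694 -0.2814] edges [148. 204. 149. 205.] xdir 2.4 ydir-90 2.1 scene px [388. 354.]
done centre [ 0.5202 -0.2876] edges [131.  53. 131.  52.] xdir -4.2 ydir-90 0.5 scene px [410. 327.]
mat centre [0.4553 0.2571] edges [181. 200. 175. 203.] xdir -3.3 ydir-90 -4.7 scene px [203. 239.]
pins [[ 0.7025 -0.0252]
 [ 0.5506 -0.0555]] mid [ 0.6266 -0.0403] 0.15490870184721436 11.273870384930897
sq [ 0.6727 -0.0391  0.074 ] [359.66720513 227.90378341]
rd [ 0.6213 -0.0428  0.074 ] [345.75959377 237.75809326]
```

View pics/crop2.png

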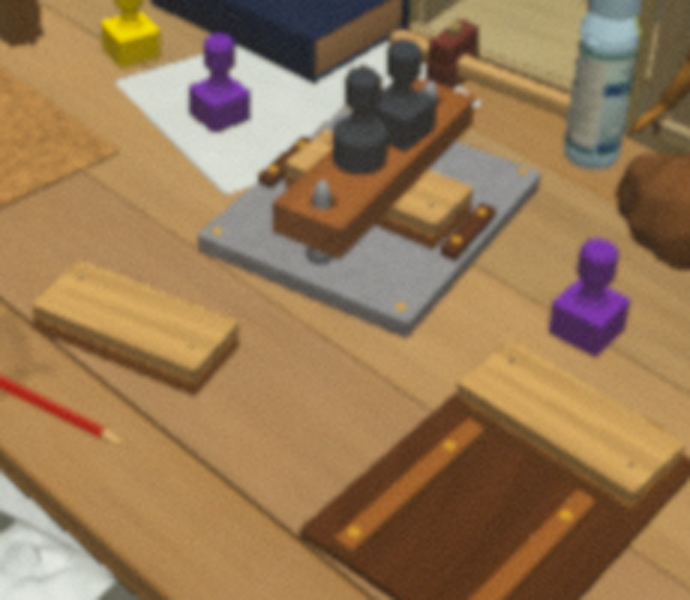

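Both knobs sit on the caul, so their tops are at about z = 0.144, not 0.074. I'll recast them from both views and work out the first move.

```bash
cat > go.py <<'E'
# usage: go.py x y z ang_deg(world direction of tool y, mod 180) -> shift in mm and yaw
import sys; from m import *
o=bot.get_obs(); R=Rotation.from_quat(o['eef_rot'],scalar_first=True).as_matrix()
x,y,z,a=map(float,sys.argv[1:5])
d=R.T@(np.array([x,y,z])-o['tool_pos'])*1000
cur=np.degrees(np.arctan2(R[1,1],R[0,1])); w=(cur-a+90)%180-90
print('shift',d.round(1),'yaw',round(np.radians(w),3),'q6',o['qpos'][5].round(2),'pos',o['tool_pos'].round(4),'cur ang',cur.round(1),'tilt',R[2].round(4))
E
python3 - <<'E'
from m import *
c=load('top0'); s=load('scene0')
p=lambda x,y:(x/2.6+268-.3,y/2.6+150-.3); q=lambda x,y:(x/3+220-.3,y/3+190-.3)
M=np.array([.6262,-.0400]);a=np.radians(11);R=np.array([[np.cos(a),-np.sin(a)],[np.sin(a),np.cos(a)]])
for n,u,v in(('sq',p(138,92),q(404,50)),('rd',p(145,155),q(363,79))):
    for h in(.139,.142): A=ray(c,u,h)[:2];B=ray(s,v,h)[:2];print(n,h,A.round(4),B.round(4),'in caul',(R.T@(A-M)*1e3).round(1),(R.T@(B-M)*1e3).round(1))
print('cab foot',ray(c,(143,236),0).round(3),'bottle',ray(s,(418,240),0).round(3), 'caul-in-scene', proj(s,[*M,.068]))
E
python3 go.py 0.65 -0.038 0.2 101
```

```text
sq 0.139 [ 0.6514 -0.0383] [ 0.65   -0.0378] in caul [25.  -3.1] [23.8 -2.4]
sq 0.142 [ 0.6504 -0.0382] [ 0.646  -0.0409] in caul [24.1 -2.9] [19.3 -4.7]
rd 0.139 [ 0.6035 -0.0417] [ 0.6001 -0.0431] in caul [-22.6   2.7] [-26.2   2. ]
rd 0.142 [ 0.6027 -0.0416] [ 0.5964 -0.0461] in caul [-23.4   2.9] [-30.4  -0.3]
cab foot [0.595 0.347 0.   ] bottle [ 0.822 -0.104  0.   ] caul-in-scene [346.12592294 238.61631071]
shift [-641.  -510.4   38.9] yaw -0.427 q6 -0.1 pos [0.1453 0.6076 0.2384] cur ang 76.5 tilt [ 1.0e-04 -1.1e-03 -1.0e+00]
```

```bash
python3 -m jog '[[[-320,-255,0,-0.2],[-320,-255,0,-0.2],[-320,-255,0,-0.2],[-320,-255,0,-0.2],[-320,-255,0,-0.2],[-320,-255,0,-0.2],[-320,-255,0,-0.2],[-320,-255,0,-0.2],[-641,-510,15,-0.427],[-641,-510,15,-0.427],[-641,-510,15,-0.427],[-641,-510,15,-0.427]]]' 1; python3 go.py 0.651 -0.038 0.138 101
```

```text
time_s: 1.3
tool_pos: [0.5096, 0.1416, 0.2319]
eef_rot: [-0.0, -0.096, 0.995, 0.0]
contact_force: [0.6, 1.6, 0.2]
grip_width: 1.003
grip_force: 0.0
shift [-104.4 -203.3   93.9] yaw 0.0 q6 -1.61 pos [0.5096 0.1416 0.2319] cur ang 101.0 tilt [ 2.e-04  1.e-04 -1.e+00]
```

```bash
python3 -m jog '[[[-104,-203,20,0],[-104,-203,20,0],[-104,-203,20,0],[-104,-203,20,0],[-104,-203,20,0],[-104,-203,20,0],[-104,-203,20,0],[-104,-203,20,0],[-104,-203,50,0],[-104,-203,75,0],[-104,-203,94,0],[-104,-203,94,0]]]' 1; python3 go.py 0.651 -0.038 0.138 101
python3 - <<'E'
from h import *
c=snap('scene','s1'); im=cv2.imread('pics/s1.png'); cv2.imwrite('pics/s1c.png',cv2.resize(im[120:320,250:450],(600,600),interpolation=cv2.INTER_CUBIC))
E
```

```text
time_s: 2.5
tool_pos: [0.6477, -0.0346, 0.136]
eef_rot: [-0.002, -0.097, 0.995, 0.001]
contact_force: [-0.1, 0.6, 0.2]
grip_width: 1.003
grip_force: 0.0
shift [-2.6 -4.  -2. ] yaw 0.002 q6 -1.91 pos [ 0.6477 -0.0346  0.136 ] cur ang 101.1 tilt [ 0.0041  0.0015 -1.    ]
```

View pics/s1c.png

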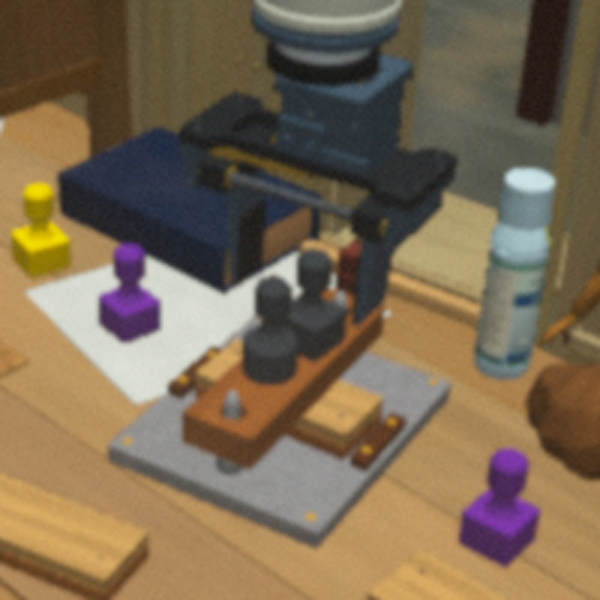

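The open jaws straddle the far (square) knob with clear room. Now close on it.

```bash
python3 -m jog '[[[0,0,0,0],[0,0,0,0],[0,0,0,0],[0,0,0,0],[0,0,0,0],[0,0,0,0],[0,0,-10,0],[0,0,-20,0],[0,0,-40,0],[0,0,-70,0],[0,0,-100,0],[0,0,-100,0]]]' 0 30;  python3 go.py 0.512 0.208 0.24 86
```

```text
time_s: 3.75
tool_pos: [0.6517, -0.0362, 0.2435]
eef_rot: [0.004, -0.096, 0.995, -0.001]
contact_force: [-0.2, -0.5, -0.1]
grip_width: 0.009
grip_force: 0.0
shift [ 90.5 266.4   2.2] yaw 0.262 q6 -1.91 pos [ 0.6517 -0.0362  0.2435] cur ang 101.0 tilt [-0.0072 -0.0025 -1.    ]
```

The jaws closed on nothing, so look.

Run:
```python
from h import *
a=snap('top','t2'); b=snap('scene','s2')
i=cv2.imread('pics/t2.png')[120:290,240:400]; j=cv2.imread('pics/s2.png')[130:300,280:440]
cv2.imwrite('pics/c3.png',np.hstack([cv2.resize(x,None,fx=2.5,fy=2.5,interpolation=cv2.INTER_CUBIC) for x in(i,j)]))
```

```text
(no output)
```

View pics/c3.png

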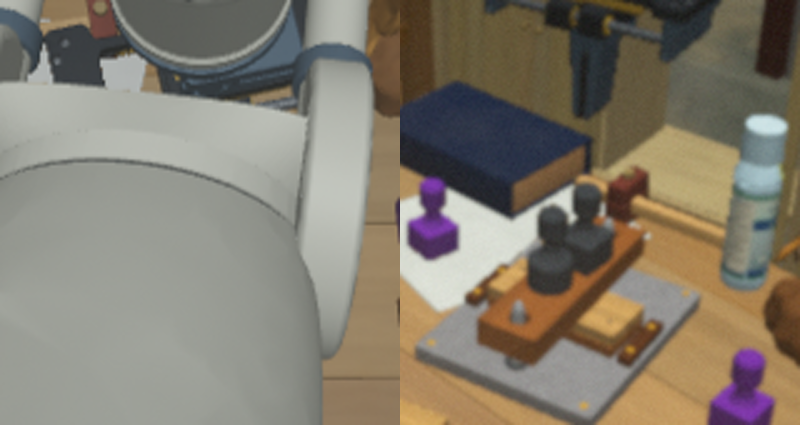

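```bash
python3 - <<'E'
from m import *
s=load('s2'); o=bot.get_obs()
R=Rotation.from_quat(o['eef_rot'],scalar_first=True).as_matrix(); print(proj(s,o['tool_pos']+R@[0,0,.025]), o['tool_pos'], 'seen tip (356,176)')
print('sq knob top',proj(s,[.651,-.038,.144]),'rd',proj(s,[.603,-.0415,.144]),'seen 354.8,205 / 341,214')
E
python3 -m jog '[[[0,0,0,0],[0,0,0,0],[0,0,0,0]]]' 1;python3 -m jog '[[[0,0,0,0],[0,0,0,0],[0,0,0,0]]]' 1; python3 go.py 0.651 -0.038 0.138 101
```

```text
[355.89421748 174.49557375] [ 0.64999624 -0.03598534  0.2393967 ] seen tip (356,176)
sq knob top [354.87194645 204.20691805] rd [341.17891601 213.17480077] seen 354.8,205 / 341,214
time_s: 4.15
tool_pos: [0.6493, -0.0359, 0.2373]
eef_rot: [-0.001, -0.096, 0.995, 0.0]
contact_force: [-0.6, -0.3, 0.0]
grip_width: 0.235
grip_force: 0.0
time_s: 4.45
tool_pos: [0.6496, -0.0359, 0.238]
eef_rot: [-0.0, -0.096, 0.995, 0.0]
contact_force: [0.0, 0.5, -0.5]
grip_width: 0.504
grip_force: 0.0
shift [ -0.9  -2.3 100. ] yaw 0.0 q6 -1.91 pos [ 0.6496 -0.0359  0.238 ] cur ang 101.0 tilt [ 1.e-04  0.e+00 -1.e+00]
```

Geometry is right. The fingers travel only about 8 mm per row, so I lifted too early. Redo with a longer close.

```bash
python3 -m jog '[[[-1,-2,20,0],[-1,-2,45,0],[-1,-2,70,0],[-1,-2,90,0],[-1,-2,100,0],[-1,-2,100,0],[-1,-2,100,0]]]' 0.6; python3 -m jog '[[[0,0,0,0],[0,0,0,0],[0,0,0,0],[0,0,0,0],[0,0,0,0],[0,0,0,0]]]' 0 30;python3 go.py 0.512 0.208 0.24 86
```

```text
time_s: 5.15
tool_pos: [0.6515, -0.0377, 0.1389]
eef_rot: [0.0, -0.096, 0.995, -0.0]
contact_force: [0.3, -0.3, 0.6]
grip_width: 0.605
grip_force: 0.0
time_s: 5.75
tool_pos: [0.6512, -0.0377, 0.1384]
eef_rot: [0.0, -0.096, 0.995, -0.0]
contact_force: [-0.8, 0.9, 6.0]
grip_width: 0.273
grip_force: 30.0
shift [  89.7  267.7 -101.6] yaw 0.262 q6 -1.91 pos [ 0.6512 -0.0377  0.1384] cur ang 101.0 tilt [-5.e-04 -1.e-04 -1.e+00]
```

```bash
python3 -m jog '[[[0,0,-15,0],[0,0,-40,0],[0,0,-70,0],[0,0,-100,0],[90,268,-100,0.262],[90,268,-100,0.262],[90,268,-100,0.262],[90,268,-100,0.262],[90,268,-100,0.262],[90,268,-100,0.262],[90,268,-100,0.262],[90,268,-100,0.262]]]'; python3 go.py 0.512 0.208 0.0755 86
```

```text
time_s: 6.95
tool_pos: [0.511, 0.2086, 0.2379]
eef_rot: [-0.0, 0.034, 0.999, -0.0]
contact_force: [-0.0, -1.2, -3.1]
grip_width: 0.273
grip_force: 30.0
shift [ -1.1  -0.4 162.4] yaw 0.002 q6 -1.22 pos [0.511  0.2086 0.2379] cur ang 86.1 tilt [ 4.e-04 -5.e-04 -1.e+00]
```

Lower, ending with a slow approach.

```bash
python3 -m jog '[[[-1,0,40,0],[-1,0,80,0],[-1,0,115,0],[-1,0,140,0],[-1,0,150,0],[-1,0,155,0],[-1,0,158,0],[-1,0,160,0],[-1,0,161,0],[-1,0,162,0],[-1,0,162,0],[-1,0,162,0]]]'; python3 go.py 0.512 0.208 0.0755 86
```

```text
time_s: 8.15
tool_pos: [0.5126, 0.2082, 0.0763]
eef_rot: [0.0, 0.035, 0.999, 0.0]
contact_force: [-0.0, -0.4, -3.2]
grip_width: 0.275
grip_force: 30.0
shift [ 0.6 -0.2  0.8] yaw 0.0 q6 -1.22 pos [0.5126 0.2082 0.0763] cur ang 86.0 tilt [-4.e-04  1.e-04 -1.e+00]
```

```bash
python3 -m jog '[[[0,0,0.5,0],[0,0,1,0],[0,0,1.5,0],[0,0,1.5,0]]]'; python3 go.py 0.512 0.208 0.0755 86
```

```text
time_s: 8.55
tool_pos: [0.5127, 0.2081, 0.0754]
eef_rot: [0.0, 0.035, 0.999, 0.0]
contact_force: [-4.2, -1.8, 14.3]
grip_width: 0.271
grip_force: 30.0
shift [ 0.6 -0.2 -0.1] yaw 0.0 q6 -1.22 pos [0.5127 0.2081 0.0754] cur ang 86.0 tilt [-8.e-04  2.e-04 -1.e+00]
```

```bash
python3 -m jog '[[[0,0,-1,0],[0,0,-1,0],[0,0,-1,0],[0,0,-1,0],[0,0,-1,0],[0,0,-10,0],[0,0,-40,0],[0,0,-90,0],[0,0,-130,0],[0,0,-130,0]]]' 0.65; python3 go.py 0.603 -0.0415 0.138 101
```

```text
time_s: 9.55
tool_pos: [0.5149, 0.2089, 0.2105]
eef_rot: [0.004, 0.035, 0.999, 0.001]
contact_force: [1.0, 1.1, -0.5]
grip_width: 0.649
grip_force: 0.0
shift [-104.7 -243.8   72.6] yaw -0.262 q6 -1.22 pos [0.5149 0.2089 0.2105] cur ang 86.0 tilt [-0.0083  0.003  -1.    ]
```

```bash
python3 -m jog '[[[-103,-244,0,-0.262],[-103,-244,0,-0.262],[-103,-244,0,-0.262],[-103,-244,0,-0.262],[-103,-244,0,-0.262],[-103,-244,0,-0.262],[-103,-244,0,-0.262],[-103,-244,20,-0.262],[-103,-244,45,-0.262],[-103,-244,65,-0.262],[-103,-244,70,-0.262],[-103,-244,70,-0.262]]]'; python3 go.py 0.603 -0.0415 0.138 101
```

```text
time_s: 10.75
tool_pos: [0.5977, -0.0418, 0.1343]
eef_rot: [-0.001, -0.096, 0.995, 0.0]
contact_force: [-0.2, -0.1, 0.3]
grip_width: 0.648
grip_force: 0.0
shift [-5.3 -0.7 -3.7] yaw 0.001 q6 -1.93 pos [ 0.5977 -0.0418  0.1343] cur ang 101.0 tilt [ 1.3e-03  6.0e-04 -1.0e+00]
```

```bash
python3 -m jog '[[[-5,-0.5,-3,0],[-5,-0.5,-3,0],[-5,-0.5,-3,0],[-5,-0.5,-3,0]]]';  python3 -m jog '[[[0,0,0,0],[0,0,0,0],[0,0,0,0],[0,0,0,0],[0,0,0,0],[0,0,0,0],[0,0,0,0]]]' 0 30;  python3 go.py 0.392 0.2164 0.24 86
```

```text
time_s: 11.15
tool_pos: [0.6034, -0.042, 0.1381]
eef_rot: [0.0, -0.096, 0.995, -0.0]
contact_force: [0.2, -0.6, 0.1]
grip_width: 0.65
grip_force: 0.0
time_s: 11.85
tool_pos: [0.6031, -0.0418, 0.1376]
eef_rot: [-0.0, -0.096, 0.995, 0.0]
contact_force: [-1.3, 2.7, 0.9]
grip_width: 0.269
grip_force: 30.0
shift [ 157.9  293.8 -102.3] yaw 0.262 q6 -1.93 pos [ 0.6031 -0.0418  0.1376] cur ang 101.0 tilt [ 2.e-04  3.e-04 -1.e+00]
```

```bash
python3 -m jog '[[[0,0,-15,0],[0,0,-40,0],[0,0,-70,0],[0,0,-100,0],[158,294,-100,0.262],[158,294,-100,0.262],[158,294,-100,0.262],[158,294,-100,0.262],[158,294,-100,0.262],[158,294,-100,0.262],[158,294,-100,0.262],[158,294,-100,0.262]]]'; python3 go.py 0.392 0.2164 0.0746 86
```

```text
time_s: 13.05
tool_pos: [0.3889, 0.2185, 0.2373]
eef_rot: [-0.001, 0.033, 0.999, -0.0]
contact_force: [0.1, -0.6, -5.7]
grip_width: 0.273
grip_force: 30.0
shift [ -3.6  -1.9 162.7] yaw 0.003 q6 -1.13 pos [0.3889 0.2185 0.2373] cur ang 86.2 tilt [ 1.8e-03 -1.0e-04 -1.0e+00]
```

```bash
python3 -m jog '[[[0,0,40,0],[0,0,80,0],[0,0,115,0],[0,0,140,0],[0,0,150,0],[0,0,156,0],[0,0,159,0],[0,0,160,0],[0,0,161,0],[0,0,162,0],[0,0,163,0],[0,0,163,0]]]'; python3 go.py 0.392 0.2164 0.0746 86
```

```text
time_s: 14.25
tool_pos: [0.3921, 0.2165, 0.0748]
eef_rot: [0.0, 0.035, 0.999, 0.0]
contact_force: [0.4, 1.1, -3.0]
grip_width: 0.273
grip_force: 30.0
shift [ 0.1 -0.1  0.2] yaw 0.0 q6 -1.13 pos [0.3921 0.2165 0.0748] cur ang 86.0 tilt [-5.e-04  3.e-04 -1.e+00]
```

```bash
python3 -m jog '[[[0,0,0.5,0],[0,0,1,0],[0,0,1,0]]]'; python3 -m jog '[[[0,0,-0.5,0],[0,0,-0.5,0],[0,0,-0.5,0],[0,0,-0.5,0],[0,0,-1,0],[0,0,-10,0],[0,0,-40,0],[0,0,-90,0],[0,0,-130,0],[0,0,-130,0]]]' 0.8; python3 go.py 0.6262 -0.040 0.15 101
```

```text
time_s: 14.55
tool_pos: [0.3924, 0.2166, 0.0746]
eef_rot: [0.001, 0.035, 0.999, 0.0]
contact_force: [-4.5, -0.4, 25.4]
grip_width: 0.275
grip_force: 30.0
time_s: 15.55
tool_pos: [0.394, 0.2173, 0.2087]
eef_rot: [0.004, 0.035, 0.999, 0.002]
contact_force: [-0.5, 0.2, -1.2]
grip_width: 0.799
grip_force: 0.0
shift [-249.1 -240.7   59.7] yaw -0.262 q6 -1.13 pos [0.394  0.2173 0.2087] cur ang 86.0 tilt [-0.0075  0.0035 -1.    ]
```

```bash
python3 -m jog '[[[-249,-241,0,-0.262],[-249,-241,0,-0.262],[-249,-241,0,-0.262],[-249,-241,0,-0.262],[-249,-241,0,-0.262],[-249,-241,0,-0.262],[-249,-241,0,-0.262],[-249,-241,0,-0.262],[-249,-241,0,-0.262],[-249,-241,60,-0.262],[-249,-241,60,-0.262],[-249,-241,60,-0.262]]]' 0.87; python3 go.py 0.6262 -0.040 0.0715 101
```

```text
time_s: 16.75
tool_pos: [0.6215, -0.0401, 0.1424]
eef_rot: [-0.002, -0.096, 0.995, 0.001]
contact_force: [0.5, 0.5, 0.5]
grip_width: 0.87
grip_force: 0.0
shift [-4.9 -0.9 70.9] yaw 0.001 q6 -1.92 pos [ 0.6215 -0.0401  0.1424] cur ang 101.1 tilt [ 0.0043  0.0017 -1.    ]
```

Run:
```python
from h import *
snap('top','t4'); snap('scene','s4')
i=cv2.imread('pics/t4.png')[140:360,120:400]; j=cv2.imread('pics/s4.png')[130:300,280:440]
cv2.imwrite('pics/c5.png',np.hstack([cv2.resize(i,(420,330)),cv2.resize(j,(311,330),interpolation=cv2.INTER_CUBIC)]))
```

```text
(no output)
```

View pics/c5.png

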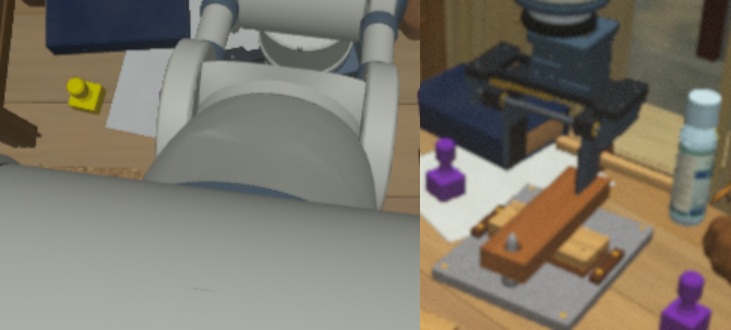

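The weights are off, the caul is still seated, and the jaws hang over its middle with the fingers on either side. Descend and grip.

```bash
python3 -m jog '[[[-3,0,20,0],[-3,0,40,0],[-3,0,55,0],[-3,0,63,0],[-3,0,67,0],[-3,0,67,0],[-3,0,67,0]]]'; python3 -m jog '[[[0,0,0,0],[0,0,0,0],[0,0,0,0],[0,0,0,0],[0,0,0,0],[0,0,0,0]]]' 0 30; python3 go.py 0.6262 -0.040 0.0715 101
```

```text
time_s: 17.55
tool_pos: [0.627, -0.0408, 0.0776]
eef_rot: [0.001, -0.096, 0.995, -0.0]
contact_force: [0.5, -1.1, -0.3]
grip_width: 0.872
grip_force: 0.0
time_s: 18.15
tool_pos: [0.6266, -0.0407, 0.0768]
eef_rot: [0.0, -0.096, 0.995, 0.0]
contact_force: [-0.8, 1.5, 5.9]
grip_width: 0.608
grip_force: 30.0
shift [0.3 0.8 5.3] yaw 0.0 q6 -1.92 pos [ 0.6266 -0.0407  0.0768] cur ang 101.0 tilt [-3.e-04  1.e-04 -1.e+00]
```

```bash
python3 -m jog '[[[0,0,-8,0],[0,0,-18,0],[0,0,-35,0],[0,0,-60,0],[0,0,-90,0],[0,0,-120,0],[0,0,-140,0],[0,0,-140,0]]]'; python3 go.py 0.4585 0.302 0.2168 86
```

```text
time_s: 18.95
tool_pos: [0.6278, -0.0411, 0.2201]
eef_rot: [0.003, -0.096, 0.995, -0.001]
contact_force: [0.1, -0.3, -2.2]
grip_width: 0.612
grip_force: 30.0
shift [100.7 369.1   2.1] yaw 0.262 q6 -1.92 pos [ 0.6278 -0.0411  0.2201] cur ang 101.0 tilt [-0.005 -0.002 -1.   ]
```

```bash
python3 -m jog '[[[101,369,0,0.262],[101,369,0,0.262],[101,369,0,0.262],[101,369,0,0.262],[101,369,0,0.262],[101,369,0,0.262],[101,369,0,0.262],[101,369,0,0.262],[101,369,0,0.262],[101,369,0,0.262],[101,369,0,0.262],[101,369,0,0.262]]]'; python3 go.py 0.4585 0.302 0.0398 86;  python3 - <<'E'
from h import *
snap('scene','s6')
cv2.imwrite('pics/c6.png',cv2.resize(cv2.imread('pics/s6.png')[120:320,60:360],(600,400),interpolation=cv2.INTER_CUBIC))
E
```

```text
time_s: 20.15
tool_pos: [0.4573, 0.3011, 0.2163]
eef_rot: [-0.0, 0.036, 0.999, -0.0]
contact_force: [-0.4, -0.6, -3.5]
grip_width: 0.612
grip_force: 30.0
shift [ -1.2   1.  176.5] yaw -0.001 q6 -1.03 pos [0.4573 0.3011 0.2163] cur ang 85.9 tilt [ 3.e-04 -4.e-04 -1.e+00]
```

View pics/c6.png

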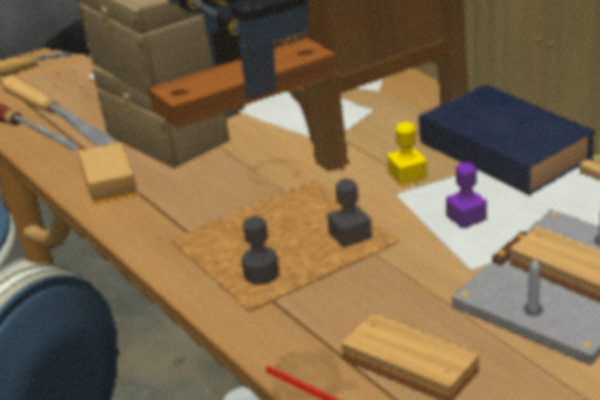

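Both weights stand on the mat, and the caul is held level above its far half. Lower it.

```bash
python3 -m jog '[[[0,1,45,0],[0,1,90,0],[0,1,125,0],[0,1,150,0],[0,1,165,0],[0,1,171,0],[0,1,174,0],[0,1,175,0],[0,1,176,0],[0,1,176,0],[0,1,177,0],[0,1,177,0]]]'; python3 go.py 0.4585 0.302 0.0398 86
```

```text
time_s: 21.4
tool_pos: [0.4571, 0.3032, 0.0399]
eef_rot: [0.0, 0.035, 0.999, 0.0]
contact_force: [0.8, -0.0, -0.5]
grip_width: 0.613
grip_force: 30.0
shift [-1.5 -1.1  0.1] yaw 0.0 q6 -1.02 pos [0.4571 0.3032 0.0399] cur ang 86.0 tilt [-5.e-04  3.e-04 -1.e+00]
```

```bash
python3 -m jog '[[[0,0,0,0],[0,0,0,0],[0,0,0,0],[0,0,0,0],[0,0,0,0],[0,0,-15,0],[0,0,-50,0],[0,0,-100,0],[0,0,-140,0],[0,0,-140,0]]]' 0.85; python3 go.py 0.6266 -0.0403 0.13 11
python3 - <<'E'
from h import *
c=snap('top','t7'); i=c['frame']
cv2.imwrite('pics/c7.png',cv2.resize(cv2.imread('pics/t7.png')[150:350,110:380],(800,592),interpolation=cv2.INTER_CUBIC))
E
```

```text
time_s: 22.4
tool_pos: [0.4592, 0.3043, 0.1847]
eef_rot: [0.004, 0.035, 0.999, 0.002]
contact_force: [-0.8, 0.5, -1.7]
grip_width: 0.852
grip_force: 0.0
shift [-190.7 -332.3   54.6] yaw 1.309 q6 -1.02 pos [0.4592 0.3043 0.1847] cur ang 86.0 tilt [-0.0071  0.0043 -1.    ]
```

View pics/c7.png

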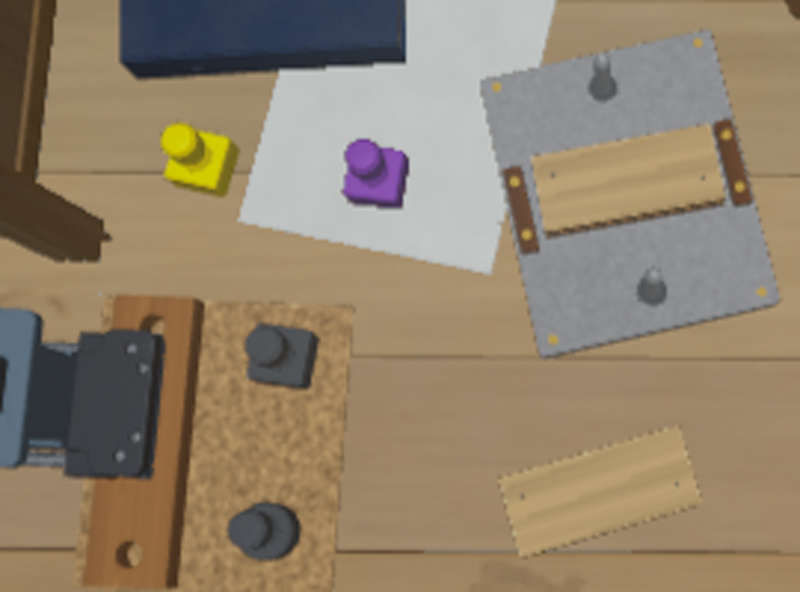

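The caul lies flat on the mat, the weights stand beside it, and the set blank is exposed between the stops and pins at about (630,180) in the crop. Measure it together with the press.

```bash
python3 - <<'E'
from m import *
c=load('t7'); p=lambda x,y:(x/2.963+110-.3,y/2.96+150-.3)
for n,z,P in(('set',.042,[(532,157),(710,124),(724,203),(547,236)]),('press',.018,[(482,82),(712,32),(778,298),(544,355)]),('fresh',.024,[(499,480),(682,428),(702,503),(522,556)]),('stops',.028,[(503,170),(733,121),(750,200),(524,250)])):
    Q=np.array([ray(c,p(*q),z)[:2] for q in P]); y=Q[0]+Q[3]-Q[1]-Q[2];x=Q[0]+Q[1]-Q[2]-Q[3]
    print(n,Q.mean(0).round(4),np.round([np.linalg.norm(Q[i]-Q[(i+1)%4])*1e3 for i in range(4)]),np.degrees(np.arctan2(-y[0],y[1])).round(1),np.degrees(np.arctan2(x[1],x[0])).round(1))
P=[ray(c,p(*q),.081)[:2] for q in((599,60),(653,272))];print('pins',np.mean(P,0).round(4),np.linalg.norm(P[0]-P[1]))
E
python3 go.py 0.6266 -0.0403 0.15 11
```

```text
set [ 0.6278 -0.0398] [129.  59. 126.  59.] 8.9 8.0
press [ 0.6274 -0.0401] [174. 205. 171. 208.] 11.4 10.9
fresh [ 0.4118 -0.0138] [131.  53. 128.  54.] 14.0 14.3
stops [ 0.6278 -0.0394] [170.  60. 165.  61.] 10.7 11.0
pins [ 0.6281 -0.0377] 0.1537340329491645
shift [-191.9 -331.6   32.1] yaw 1.309 q6 -1.02 pos [0.4581 0.3038 0.1822] cur ang 86.0 tilt [-0.0044  0.0027 -1.    ]
```

```bash
python3 -m jog '[[[-192,-332,0,1.309],[-192,-332,0,1.309],[-192,-332,0,1.309],[-192,-332,0,1.309],[-192,-332,0,1.309],[-192,-332,0,1.309],[-192,-332,0,1.309],[-192,-332,0,1.309],[-192,-332,0,1.309],[-192,-332,0,1.309],[-192,-332,0,1.309],[-192,-332,0,1.309]]]' 0.85; python3 go.py 0.6272 -0.0400 0.0485 11
```

```text
time_s: 23.65
tool_pos: [0.6248, -0.0407, 0.1791]
eef_rot: [-0.0, 0.635, 0.773, -0.0]
contact_force: [-0.0, 1.0, 0.3]
grip_width: 0.851
grip_force: 0.0
shift [1.000e-01 2.600e+00 1.306e+02] yaw 0.004 q6 -0.36 pos [ 0.6248 -0.0407  0.1791] cur ang 11.2 tilt [ 4.e-04 -9.e-04 -1.e+00]
```

```bash
python3 -m jog '[[[0,2,35,0],[0,2,70,0],[0,2,100,0],[0,2,120,0],[0,2,128,0],[0,2,130,0],[0,2,130,0]]]' 0.85; python3 -m jog '[[[0,0,0,0],[0,0,0,0],[0,0,0,0],[0,0,0,0],[0,0,0,0],[0,0,0,0]]]' 0 20; python3 go.py 0.6272 -0.0400 0.0485 11
```

```text
time_s: 24.35
tool_pos: [0.6276, -0.0409, 0.0503]
eef_rot: [0.0, 0.636, 0.772, 0.0]
contact_force: [-0.4, -0.2, 1.0]
grip_width: 0.849
grip_force: 0.0
time_s: 24.95
tool_pos: [0.6278, -0.0412, 0.0504]
eef_rot: [0.001, 0.636, 0.772, 0.0]
contact_force: [0.3, 0.1, 7.1]
grip_width: 0.619
grip_force: 19.8
shift [ 1.3 -0.4  1.9] yaw -0.0 q6 -0.35 pos [ 0.6278 -0.0412  0.0504] cur ang 11.0 tilt [-4.0e-04  1.3e-03 -1.0e+00]
```

```bash
python3 -m jog '[[[0,0,-10,0],[0,0,-30,0],[0,0,-60,0],[0,0,-90,0],[0,0,-120,0],[0,0,-120,0],[0,0,-120,0]]]'; python3 go.py 0.4174 -0.2834 0.17 2.2
```

```text
time_s: 25.65
tool_pos: [0.6274, -0.0411, 0.1704]
eef_rot: [0.001, 0.636, 0.772, 0.0]
contact_force: [-0.5, -0.8, -1.2]
grip_width: 0.615
grip_force: 19.8
shift [-1.977e+02 -2.524e+02  2.000e-01] yaw 0.154 q6 -0.35 pos [ 0.6274 -0.0411  0.1704] cur ang 11.0 tilt [-5.0e-04  1.3e-03 -1.0e+00]
```

```bash
python3 -m jog '[[[-198,-252,0,0.154],[-198,-252,0,0.154],[-198,-252,0,0.154],[-198,-252,0,0.154],[-198,-252,0,0.154],[-198,-252,0,0.154],[-198,-252,0,0.154],[-198,-252,0,0.154],[-198,-252,0,0.154],[-198,-252,0,0.154]]]'; python3 go.py 0.4174 -0.2834 0.0534 2.2
```

```text
time_s: 26.65
tool_pos: [0.4179, -0.2828, 0.1691]
eef_rot: [-0.001, 0.693, 0.721, 0.0]
contact_force: [-0.1, 0.1, -0.7]
grip_width: 0.62
grip_force: 19.8
shift [ -0.7  -0.4 115.7] yaw 0.0 q6 -0.75 pos [ 0.4179 -0.2828  0.1691] cur ang 2.2 tilt [ 8.e-04 -6.e-04 -1.e+00]
```

```bash
python3 -m jog '[[[0,0,35,0],[0,0,70,0],[0,0,95,0],[0,0,107,0],[0,0,112,0],[0,0,114,0],[0,0,115,0],[0,0,116,0],[0,0,116,0],[0,0,116,0]]]'; python3 go.py 0.4174 -0.2834 0.0534 2.2;  python3 - <<'E'
from h import *
snap('scene','s8')
cv2.imwrite('pics/c8.png',cv2.resize(cv2.imread('pics/s8.png')[260:440,290:490],(600,540),interpolation=cv2.INTER_CUBIC))
E
```

```text
time_s: 27.65
tool_pos: [0.4179, -0.2837, 0.054]
eef_rot: [0.0, 0.694, 0.72, 0.0]
contact_force: [0.4, 0.4, -0.4]
grip_width: 0.619
grip_force: 19.8
shift [ 0.3 -0.4  0.6] yaw -0.0 q6 -0.75 pos [ 0.4179 -0.2837  0.054 ] cur ang 2.2 tilt [-5.e-04  5.e-04 -1.e+00]
```

View pics/c8.png

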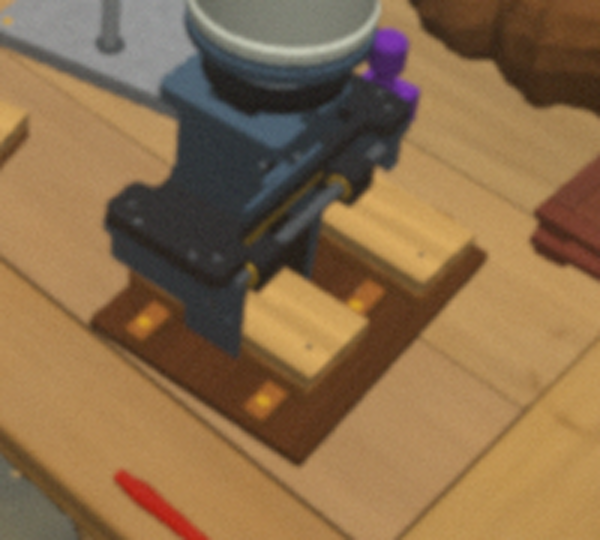

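The set blank is over both battens, parallel to the drying one with a clear gap. Touch down and release.

```bash
python3 -m jog '[[[0,0,0.5,0],[0,0,1,0],[0,0,1,0]]]'; python3 -m jog '[[[0,0,0,0],[0,0,0,0],[0,0,0,0],[0,0,0,0],[0,0,-10,0],[0,0,-40,0],[0,0,-80,0],[0,0,-120,0],[0,0,-120,0]]]' 0.85; python3 go.py 0.412 -0.0132 0.174 14.2
```

```text
time_s: 28.0
tool_pos: [0.4178, -0.2837, 0.0532]
eef_rot: [0.0, 0.694, 0.72, -0.0]
contact_force: [-3.6, 2.4, 16.8]
grip_width: 0.615
grip_force: 19.9
time_s: 28.9
tool_pos: [0.4195, -0.285, 0.1778]
eef_rot: [0.004, 0.693, 0.72, 0.0]
contact_force: [-0.2, -0.9, -0.5]
grip_width: 0.85
grip_force: 0.0
shift [271.9   2.9   2.4] yaw -0.21 q6 -0.75 pos [ 0.4195 -0.285   0.1778] cur ang 2.2 tilt [-0.0054  0.0057 -1.    ]
```

```bash
python3 -m jog '[[[272,3,0,-0.21],[272,3,0,-0.21],[272,3,0,-0.21],[272,3,0,-0.21],[272,3,0,-0.21],[272,3,0,-0.21],[272,3,0,-0.21],[272,3,0,-0.21],[272,3,50,-0.21],[272,3,90,-0.21],[272,3,110,-0.21],[272,3,110,-0.21]]]'; python3 go.py 0.412 -0.0132 0.033 14.2
```

```text
time_s: 30.1
tool_pos: [0.4093, -0.0126, 0.0607]
eef_rot: [-0.002, 0.615, 0.789, -0.001]
contact_force: [-0.3, 0.3, -0.8]
grip_width: 0.85
grip_force: 0.0
shift [-1.3  2.6 27.7] yaw -0.001 q6 -0.42 pos [ 0.4093 -0.0126  0.0607] cur ang 14.1 tilt [ 0.0016 -0.0039 -1.    ]
```

```bash
python3 -m jog '[[[-1,1,15,0],[-1,1,24,0],[-1,1,26,0],[-1,1,26,0],[-1,1,26,0]]]'; python3 -m jog '[[[0,0,0,0],[0,0,0,0],[0,0,0,0],[0,0,0,0],[0,0,0,0],[0,0,0,0]]]' 0 20; python3 go.py 0.412 -0.0132 0.033 14.2;  python3 - <<'E'
from h import *
snap('scene','s9'); snap('top','t9')
E
```

```text
time_s: 30.6
tool_pos: [0.4118, -0.0125, 0.0372]
eef_rot: [0.0, 0.614, 0.789, 0.0]
contact_force: [-0.4, -0.0, -0.4]
grip_width: 0.848
grip_force: 0.0
time_s: 31.2
tool_pos: [0.4117, -0.0123, 0.0368]
eef_rot: [0.0, 0.614, 0.789, 0.0]
contact_force: [0.6, 0.4, 6.1]
grip_width: 0.612
grip_force: 20.0
shift [-0.9  0.1  3.8] yaw 0.0 q6 -0.42 pos [ 0.4117 -0.0123  0.0368] cur ang 14.2 tilt [-2.e-04  3.e-04 -1.e+00]
```

```bash
python3 -m jog '[[[0,0,-30,0],[0,0,-70,0],[0,0,-110,0],[0,0,-130,0],[0,0,-130,0],[0,0,-130,0]]]'; python3 go.py 0.6268 -0.0392 0.165 11
```

```text
time_s: 31.9
tool_pos: [0.4114, -0.0123, 0.1664]
eef_rot: [0.0, 0.614, 0.789, 0.0]
contact_force: [-0.9, -0.1, -1.4]
grip_width: 0.61
grip_force: 20.0
shift [-78.9 202.2   1.5] yaw 0.056 q6 -0.42 pos [ 0.4114 -0.0123  0.1664] cur ang 14.2 tilt [-2.e-04  4.e-04 -1.e+00]
```

```bash
python3 -m jog '[[[-79,202,0,0.056],[-79,202,0,0.056],[-79,202,0,0.056],[-79,202,0,0.056],[-79,202,0,0.056],[-79,202,0,0.056],[-79,202,0,0.056],[-79,202,0,0.056],[-79,202,0,0.056]]]'; python3 go.py 0.6268 -0.0392 0.0548 11
```

```text
time_s: 32.8
tool_pos: [0.6258, -0.0392, 0.1663]
eef_rot: [-0.0, 0.636, 0.772, -0.0]
contact_force: [0.5, -0.2, -1.0]
grip_width: 0.613
grip_force: 20.0
shift [ -0.3   1.1 111.5] yaw 0.0 q6 -0.35 pos [ 0.6258 -0.0392  0.1663] cur ang 11.0 tilt [ 3.e-04 -9.e-04 -1.e+00]
```

```bash
python3 -m jog '[[[0,0.5,35,0],[0,0.5,70,0],[0,0.5,92,0],[0,0.5,104,0],[0,0.5,108,0],[0,0.5,110,0],[0,0.5,111,0],[0,0.5,111.5,0],[0,0.5,112,0],[0,0.5,112,0]]]'; python3 go.py 0.6268 -0.0392 0.0548 11
```

```text
time_s: 33.8
tool_pos: [0.6275, -0.0393, 0.055]
eef_rot: [0.0, 0.636, 0.772, 0.0]
contact_force: [-0.7, 0.6, -1.2]
grip_width: 0.612
grip_force: 20.0
shift [ 0.2 -0.6  0.2] yaw 0.0 q6 -0.35 pos [ 0.6275 -0.0393  0.055 ] cur ang 11.0 tilt [-2.e-04  6.e-04 -1.e+00]
```

```bash
python3 -m jog '[[[0,0,0.6,0],[0,0,0.8,0],[0,0,0.8,0]]]'; python3 -m jog '[[[0,0,0,0],[0,0,0,0],[0,0,0,0],[0,0,0,0],[0,0,-10,0],[0,0,-40,0],[0,0,-80,0],[0,0,-120,0],[0,0,-120,0]]]' 0.85; python3 go.py 0.4571 0.3032 0.16 86
```

```text
time_s: 34.1
tool_pos: [0.6275, -0.0393, 0.0546]
eef_rot: [0.0, 0.636, 0.772, 0.0]
contact_force: [-5.0, -0.2, 11.1]
grip_width: 0.615
grip_force: 20.0
time_s: 35.0
tool_pos: [0.63, -0.0396, 0.1799]
eef_rot: [0.004, 0.636, 0.772, 0.002]
contact_force: [1.2, -0.6, 0.0]
grip_width: 0.853
grip_force: 0.0
shift [ 369.6 -104.4   17.9] yaw -1.309 q6 -0.35 pos [ 0.63   -0.0396  0.1799] cur ang 11.0 tilt [-0.0031  0.0084 -1.    ]
```

```bash
python3 -m jog '[[[370,-102,0,-1.309],[370,-102,0,-1.309],[370,-102,0,-1.309],[370,-102,0,-1.309],[370,-102,0,-1.309],[370,-102,0,-1.309],[370,-102,0,-1.309],[370,-102,0,-1.309],[370,-102,0,-1.309],[370,-102,0,-1.309],[370,-102,0,-1.309],[370,-102,0,-1.309]]]'; python3 go.py 0.4571 0.3032 0.0399 86;  python3 - <<'E'
from h import *
snap('top','t10')
cv2.imwrite('pics/c10.png',cv2.resize(cv2.imread('pics/t10.png')[150:350,264:494],(690,600),interpolation=cv2.INTER_CUBIC))
E
```

```text
time_s: 36.2
tool_pos: [0.4569, 0.3038, 0.1738]
eef_rot: [0.0, 0.037, 0.999, -0.0]
contact_force: [-0.3, -0.3, 0.4]
grip_width: 0.851
grip_force: 0.0
shift [ -0.2  -0.6 133.9] yaw -0.004 q6 -1.02 pos [0.4569 0.3038 0.1738] cur ang 85.8 tilt [-0.e+00 -1.e-04 -1.e+00]
```

View pics/c10.png

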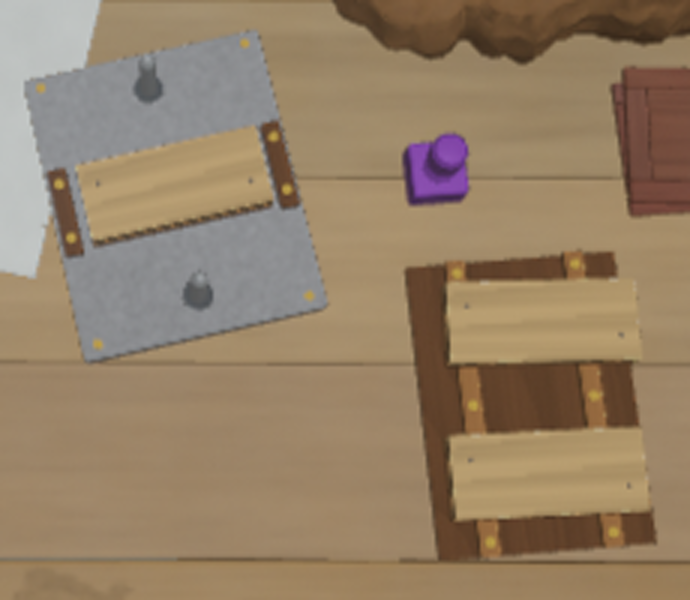

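The fresh blank is in the press between stops and pins, and the set blank lies on the rack beside the undisturbed drying one. Check numerically, then grip the caul.

```bash
python3 - <<'E'
from m import *
c=load('t10'); p=lambda x,y:(x/3+264-.3,y/3+150-.3)
def loc(M,a,P): a=np.radians(a); d=(np.array(P)-M)*1e3; return np.round([d@[np.cos(a),np.sin(a)],d@[-np.sin(a),np.cos(a)]],1)
for n,z,P,M,a in(('fresh in press',.042,[(77,167),(257,127),(274,204),(94,244)],(.6270,-.040),11),('set on rack',.045,[(447,436),(640,428),(652,512),(457,522)],(.4694,-.2814),2.2),('done',.045,[(447,282),(635,278),(640,360),(448,364)],(.4694,-.2814),2.2)):
    Q=np.array([ray(c,p(*q),z)[:2] for q in P]); y=Q[0]+Q[3]-Q[1]-Q[2]
    print(n,Q.mean(0).round(4),loc(M,a,Q.mean(0)),np.degrees(np.arctan2(-y[0],y[1])).round(1),np.round([np.linalg.norm(Q[i]-Q[(i+1)%4])*1e3 for i in range(4)]))
E
python3 -m jog '[[[0,0,45,0],[0,0,85,0],[0,0,115,0],[0,0,130,0],[0,0,133,0],[0,0,133,0],[0,0,133,0]]]' 0.85; python3 -m jog '[[[0,0,0,0],[0,0,0,0],[0,0,0,0],[0,0,0,0],[0,0,0,0],[0,0,0,0]]]' 0 30; python3 go.py 0.4571 0.3032 0.0399 86
```

```text
fresh in press [ 0.6256 -0.0407] [-1.5 -0.4] 11.0 [129.  57. 128.  57.]
set on rack [ 0.4174 -0.2821] [-52.    1.3] 0.7 [130.  56. 130.  57.]
done [ 0.5209 -0.2868] [51.3 -7.4] -0.7 [129.  57. 130.  57.]
time_s: 36.95
tool_pos: [0.4572, 0.3046, 0.0417]
eef_rot: [0.001, 0.035, 0.999, 0.0]
contact_force: [-0.4, 0.3, -0.7]
grip_width: 0.851
grip_force: 0.0
time_s: 37.55
tool_pos: [0.4567, 0.3045, 0.0413]
eef_rot: [0.0, 0.035, 0.999, 0.0]
contact_force: [-1.2, -1.3, 7.2]
grip_width: 0.611
grip_force: 30.0
shift [-0.5 -1.2  1.4] yaw 0.0 q6 -1.02 pos [0.4567 0.3045 0.0413] cur ang 86.0 tilt [-5.e-04  2.e-04 -1.e+00]
```

```bash
python3 -m jog '[[[0,0,-20,0],[0,0,-50,0],[0,0,-95,0],[0,0,-140,0],[0,0,-160,0],[0,0,-160,0]]]'; python3 go.py 0.6263 -0.0407 0.2 101
```

```text
time_s: 38.15
tool_pos: [0.4577, 0.3052, 0.2037]
eef_rot: [0.002, 0.035, 0.999, 0.001]
contact_force: [0.7, -1.2, -3.0]
grip_width: 0.611
grip_force: 30.0
shift [-192.3 -333.3    3.6] yaw -0.262 q6 -1.02 pos [0.4577 0.3052 0.2037] cur ang 86.0 tilt [-0.0044  0.0027 -1.    ]
```

```bash
python3 -m jog '[[[-192,-333,0,-0.262],[-192,-333,0,-0.262],[-192,-333,0,-0.262],[-192,-333,0,-0.262],[-192,-333,0,-0.262],[-192,-333,0,-0.262],[-192,-333,0,-0.262],[-192,-333,0,-0.262],[-192,-333,0,-0.262],[-192,-333,0,-0.262],[-192,-333,0,-0.262],[-192,-333,0,-0.262]]]'; python3 go.py 0.6263 -0.0407 0.128 101
```

```text
time_s: 39.35
tool_pos: [0.6242, -0.04, 0.2003]
eef_rot: [-0.001, -0.097, 0.995, 0.0]
contact_force: [-0.1, -0.2, -3.0]
grip_width: 0.613
grip_force: 30.0
shift [-2.  -1.2 72.2] yaw 0.001 q6 -1.92 pos [ 0.6242 -0.04    0.2003] cur ang 101.1 tilt [ 1.1e-03  5.0e-04 -1.0e+00]
```

```bash
python3 -m jog '[[[-2,-1,30,0],[-2,-1,55,0],[-2,-1,70,0],[-2,-1,72,0],[-2,-1,72,0],[-2,-1,72,0]]]'; python3 go.py 0.6263 -0.0407 0.0783 101;  python3 - <<'E'
from h import *
snap('scene','s11')
cv2.imwrite('pics/c11.png',cv2.resize(cv2.imread('pics/s11.png')[160:310,280:430],(600,600),interpolation=cv2.INTER_CUBIC))
E
```

```text
time_s: 39.95
tool_pos: [0.6275, -0.0414, 0.1299]
eef_rot: [0.001, -0.096, 0.995, -0.0]
contact_force: [0.5, 0.1, -2.2]
grip_width: 0.612
grip_force: 30.0
shift [ 1.2  1.  51.6] yaw 0.001 q6 -1.92 pos [ 0.6275 -0.0414  0.1299] cur ang 101.0 tilt [-1.5e-03 -5.0e-04 -1.0e+00]
```

View pics/c11.png

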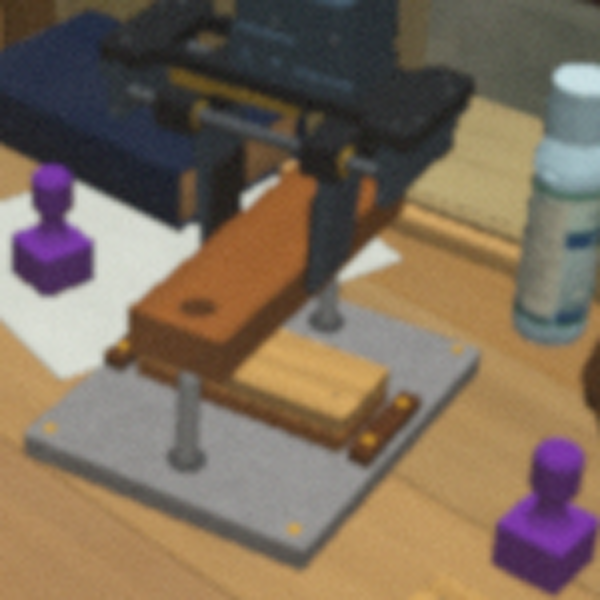

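The caul hovers about 11 mm above the pins. Check that the near hole, seen at crop (198,306), lines up with the pin axis before lowering.

Run:
```python
from m import *
c=load('s11'); f=lambda P:((proj(c,P)-[280,160]+.4)*4).round(1)
for X,Y in((.5504,-.0549),(.5510,-.0549)): print([f([X,Y,z]) for z in(.018,.082)])
g=lambda x,y,z:ray(c,(x/4+280-.4,y/4+160-.4),z)
h=g(198,306,.1196); b=g(186,462,.019); t=g(188,378,.081)
o=bot.get_obs()['tool_pos']; print('hole',h.round(4),'pin base',b.round(4),'pin top',t.round(4),'expected hole',(o[:2]-.078*np.array([np.cos(.192),np.sin(.192)])).round(4),o)
```

```text
[array([189.2, 461.2]), array([192.9, 364. ])]
[array([189.9, 460.7]), array([193.6, 363.6])]
hole [ 0.55   -0.0573  0.1196] pin base [ 0.5477 -0.055   0.019 ] pin top [ 0.5407 -0.0605  0.081 ] expected hole [ 0.551  -0.0564] [ 0.62757348 -0.04151832  0.1299271 ]
```

```bash
python3 -m jog '[[[1,1,4,0],[1,1,8,0],[1,1,12,0],[1,1,16,0],[1,1,19,0],[1,1,22,0],[1,1,25,0],[1,1,25,0]]]'; python3 go.py 0.6263 -0.0407 0.0783 101
```

```text
time_s: 40.8
tool_pos: [0.6257, -0.0409, 0.1033]
eef_rot: [-0.0, -0.096, 0.995, 0.0]
contact_force: [-0.4, 0.8, -4.4]
grip_width: 0.611
grip_force: 30.0
shift [-0.6  0.  25. ] yaw 0.0 q6 -1.92 pos [ 0.6257 -0.0409  0.1033] cur ang 101.0 tilt [ 4.e-04  2.e-04 -1.e+00]
```

The pins have entered both holes (underside is at about z = 0.067) with no contact force. Continue down.

```bash
python3 -m jog '[[[-0.5,0,6,0],[-0.5,0,12,0],[-0.5,0,17,0],[-0.5,0,21,0],[-0.5,0,23,0],[-0.5,0,24,0],[-0.5,0,24.5,0],[-0.5,0,25,0],[-0.5,0,25.5,0],[-0.5,0,25.5,0]]]'; python3 go.py 0.6263 -0.0407 0.0783 101
```

```text
time_s: 41.8
tool_pos: [0.6264, -0.0408, 0.0784]
eef_rot: [0.0, -0.096, 0.995, -0.0]
contact_force: [-0.7, -0.6, -2.8]
grip_width: 0.612
grip_force: 30.0
shift [0.  0.1 0.1] yaw 0.0 q6 -1.92 pos [ 0.6264 -0.0408  0.0784] cur ang 101.0 tilt [-1.e-04 -1.e-04 -1.e+00]
```

```bash
python3 -m jog '[[[0,0,0.6,0],[0,0,1,0],[0,0,1,0]]]'; python3 -m jog '[[[0,0,0,0],[0,0,0,0],[0,0,0,0],[0,0,0,0],[0,0,-10,0],[0,0,-40,0],[0,0,-80,0],[0,0,-120,0],[0,0,-120,0]]]' 0.8; python3 go.py 0.5127 0.2081 0.19 86
```

```text
time_s: 42.1
tool_pos: [0.6264, -0.0408, 0.0783]
eef_rot: [0.0, -0.096, 0.995, -0.0]
contact_force: [-5.7, 0.4, 12.6]
grip_width: 0.61
grip_force: 30.0
time_s: 43.0
tool_pos: [0.6289, -0.0412, 0.2035]
eef_rot: [0.004, -0.096, 0.995, -0.001]
contact_force: [1.1, 0.1, -1.3]
grip_width: 0.808
grip_force: 0.0
shift [ 66.6 266.9  12.1] yaw 0.262 q6 -1.92 pos [ 0.6289 -0.0412  0.2035] cur ang 101.0 tilt [-0.0084 -0.0031 -1.    ]
```

```bash
python3 -m jog '[[[68,267,10,0.262],[68,267,10,0.262],[68,267,10,0.262],[68,267,10,0.262],[68,267,10,0.262],[68,267,10,0.262],[68,267,10,0.262],[68,267,10,0.262],[68,267,10,0.262],[68,267,10,0.262]]]' 0.6; python3 go.py 0.5127 0.2081 0.0754 86
python3 - <<'E'
from h import *
snap('scene','s12')
cv2.imwrite('pics/c12.png',cv2.resize(cv2.imread('pics/s12.png')[160:310,140:430],(800,414),interpolation=cv2.INTER_CUBIC))
E
```

```text
time_s: 44.0
tool_pos: [0.5091, 0.2074, 0.1874]
eef_rot: [0.0, 0.036, 0.999, -0.0]
contact_force: [-0.1, -0.2, -0.1]
grip_width: 0.599
grip_force: 0.0
shift [ -3.5   1.  112. ] yaw -0.001 q6 -1.22 pos [0.5091 0.2074 0.1874] cur ang 85.9 tilt [-2.e-04 -1.e-04 -1.e+00]
```

View pics/c12.png

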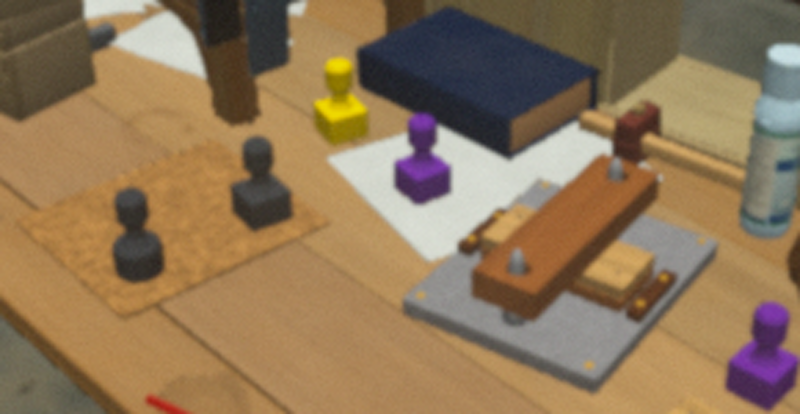

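The caul is seated over both pins and both weights stand on the mat. Fetch the square one.

```bash
python3 -m jog '[[[-3,0.5,40,0],[-3,0.5,75,0],[-3,0.5,100,0],[-3,0.5,110,0],[-3,0.5,111.5,0],[-3,0.5,111.5,0],[-3,0.5,111.5,0]]]' 0.6; python3 -m jog '[[[0,0,0,0],[0,0,0,0],[0,0,0,0],[0,0,0,0],[0,0,0,0],[0,0,0,0]]]' 0 30; python3 -m jog '[[[0,0,-10,0],[0,0,-30,0],[0,0,-70,0],[0,0,-110,0],[0,0,-150,0],[0,0,-150,0],[0,0,-150,0]]]'; python3 go.py 0.6515 -0.0357 0.225 101
```

```text
time_s: 44.75
tool_pos: [0.5124, 0.2087, 0.077]
eef_rot: [0.001, 0.035, 0.999, 0.0]
contact_force: [0.1, 0.5, 0.8]
grip_width: 0.596
grip_force: 0.0
time_s: 45.35
tool_pos: [0.5117, 0.2085, 0.0759]
eef_rot: [0.0, 0.035, 0.999, -0.0]
contact_force: [-0.2, -2.7, 6.2]
grip_width: 0.272
grip_force: 30.0
time_s: 46.05
tool_pos: [0.5115, 0.2086, 0.2264]
eef_rot: [0.001, 0.035, 0.999, 0.0]
contact_force: [-0.4, -0.1, -4.7]
grip_width: 0.273
grip_force: 30.0
shift [-156.7 -234.     1.4] yaw -0.262 q6 -1.22 pos [0.5115 0.2086 0.2264] cur ang 86.0 tilt [-1.1e-03  5.0e-04 -1.0e+00]
```

```bash
python3 -m jog '[[[-158,-234,0,-0.262],[-158,-234,0,-0.262],[-158,-234,0,-0.262],[-158,-234,0,-0.262],[-158,-234,0,-0.262],[-158,-234,0,-0.262],[-158,-234,0,-0.262],[-158,-234,0,-0.262],[-158,-234,0,-0.262],[-158,-234,0,-0.262]]]'; python3 go.py 0.6529 -0.0353 0.1389 101
```

```text
time_s: 47.05
tool_pos: [0.6522, -0.0347, 0.2252]
eef_rot: [-0.001, -0.097, 0.995, 0.0]
contact_force: [0.2, -0.8, -3.3]
grip_width: 0.272
grip_force: 30.0
shift [-0.7 -0.7 86.3] yaw 0.001 q6 -1.91 pos [ 0.6522 -0.0347  0.2252] cur ang 101.1 tilt [ 1.2e-03  6.0e-04 -1.0e+00]
```

```bash
python3 -m jog '[[[0,0,30,0],[0,0,55,0],[0,0,72,0],[0,0,80,0],[0,0,83,0],[0,0,84.5,0],[0,0,85.5,0],[0,0,86,0],[0,0,86.5,0],[0,0,86.5,0]]]'; python3 go.py 0.6529 -0.0353 0.1389 101;python3 -m jog '[[[0,0,0.5,0],[0,0,1,0],[0,0,1,0]]]'
```

```text
time_s: 48.05
tool_pos: [0.653, -0.0359, 0.1395]
eef_rot: [0.0, -0.096, 0.995, -0.0]
contact_force: [0.7, 0.0, -4.6]
grip_width: 0.271
grip_force: 30.0
shift [-0.   0.6  0.6] yaw 0.0 q6 -1.91 pos [ 0.653  -0.0359  0.1395] cur ang 101.0 tilt [-4.e-04 -1.e-04 -1.e+00]
time_s: 48.35
tool_pos: [0.6533, -0.0359, 0.1389]
eef_rot: [0.001, -0.096, 0.995, -0.0]
contact_force: [-1.8, 0.7, 5.2]
grip_width: 0.273
grip_force: 30.0
```

```bash
python3 -m jog '[[[0,0,0.3,0],[0,0,0.3,0]]]'; python3 -m jog '[[[0,0,0,0],[0,0,0,0],[0,0,0,0],[0,0,0,0],[0,0,0,0],[0,0,-10,0],[0,0,-40,0],[0,0,-80,0],[0,0,-80,0]]]' 0.6; python3 go.py 0.3922 0.2166 0.19 86
```

```text
time_s: 48.55
tool_pos: [0.6535, -0.0359, 0.1389]
eef_rot: [0.001, -0.096, 0.995, -0.0]
contact_force: [-0.8, 0.7, 8.8]
grip_width: 0.27
grip_force: 30.0
time_s: 49.45
tool_pos: [0.6554, -0.0362, 0.2241]
eef_rot: [0.004, -0.096, 0.995, -0.001]
contact_force: [0.3, -0.8, 0.4]
grip_width: 0.598
grip_force: 0.0
shift [210.3 298.6  31.5] yaw 0.262 q6 -1.91 pos [ 0.6554 -0.0362  0.2241] cur ang 101.0 tilt [-0.0081 -0.0029 -1.    ]
```

```bash
python3 -m jog '[[[211,298,20,0.262],[211,298,20,0.262],[211,298,20,0.262],[211,298,20,0.262],[211,298,20,0.262],[211,298,20,0.262],[211,298,20,0.262],[211,298,20,0.262],[211,298,20,0.262],[211,298,20,0.262],[211,298,20,0.262]]]'; python3 go.py 0.3922 0.2166 0.0753 86
```

```text
time_s: 50.55
tool_pos: [0.3899, 0.2158, 0.1982]
eef_rot: [0.0, 0.035, 0.999, 0.0]
contact_force: [-0.4, -0.2, -0.2]
grip_width: 0.6
grip_force: 0.0
shift [ -2.1   0.9 122.9] yaw -0.001 q6 -1.13 pos [0.3899 0.2158 0.1982] cur ang 86.0 tilt [-8.e-04  2.e-04 -1.e+00]
```

```bash
python3 -m jog '[[[-1,0.5,45,0],[-1,0.5,85,0],[-1,0.5,110,0],[-1,0.5,121,0],[-1,0.5,122.5,0],[-1,0.5,122.5,0],[-1,0.5,122.5,0]]]' 0.6; python3 -m jog '[[[0,0,0,0],[0,0,0,0],[0,0,0,0],[0,0,0,0],[0,0,0,0],[0,0,0,0]]]' 0 30; python3 go.py 0.3922 0.2166 0.0753 86; python3 -m jog '[[[0,0,-10,0],[0,0,-30,0],[0,0,-70,0],[0,0,-110,0],[0,0,-150,0],[0,0,-150,0],[0,0,-150,0]]]'; python3 go.py 0.5999 -0.0457 0.225 101
```

```text
time_s: 51.25
tool_pos: [0.3907, 0.2166, 0.0762]
eef_rot: [0.001, 0.035, 0.999, 0.0]
contact_force: [0.1, 0.4, 0.6]
grip_width: 0.603
grip_force: 0.0
time_s: 51.85
tool_pos: [0.39, 0.2168, 0.0757]
eef_rot: [0.0, 0.035, 0.999, 0.0]
contact_force: [-0.9, 0.2, 5.9]
grip_width: 0.269
grip_force: 30.0
shift [-2.2 -0.1  0.4] yaw 0.0 q6 -1.13 pos [0.39   0.2168 0.0757] cur ang 86.0 tilt [-4.e-04  2.e-04 -1.e+00]
time_s: 52.55
tool_pos: [0.3897, 0.2167, 0.226]
eef_rot: [0.001, 0.035, 0.999, 0.0]
contact_force: [0.0, -0.2, -6.7]
grip_width: 0.274
grip_force: 30.0
shift [-228.  -247.1    1.1] yaw -0.262 q6 -1.13 pos [0.3897 0.2167 0.226 ] cur ang 86.0 tilt [-1.1e-03  5.0e-04 -1.0e+00]
```

```bash
python3 -m jog '[[[-226,-247,0,-0.262],[-226,-247,0,-0.262],[-226,-247,0,-0.262],[-226,-247,0,-0.262],[-226,-247,0,-0.262],[-226,-247,0,-0.262],[-226,-247,0,-0.262],[-226,-247,0,-0.262],[-226,-247,0,-0.262],[-226,-247,0,-0.262],[-226,-247,0,-0.262]]]'; python3 go.py 0.598 -0.046 0.1387 101
python3 - <<'E'
from h import *
snap('scene','s13')
cv2.imwrite('pics/c13.png',cv2.resize(cv2.imread('pics/s13.png')[160:310,280:430],(600,600),interpolation=cv2.INTER_CUBIC))
E
```

```text
time_s: 53.65
tool_pos: [0.5972, -0.0444, 0.2248]
eef_rot: [-0.001, -0.096, 0.995, 0.0]
contact_force: [-0.1, 0.5, -6.0]
grip_width: 0.274
grip_force: 30.0
shift [-0.6 -1.8 86.1] yaw 0.001 q6 -1.94 pos [ 0.5972 -0.0444  0.2248] cur ang 101.1 tilt [ 1.6e-03  7.0e-04 -1.0e+00]
```

View pics/c13.png

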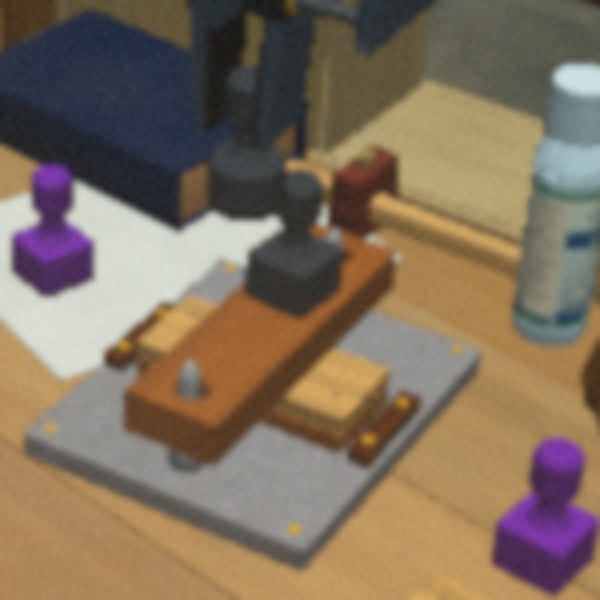

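The square weight stands upright on the far half at about (295,260), and the round one is held level above the near half. Lower it.

```bash
python3 -m jog '[[[0,-1,30,0],[0,-1,55,0],[0,-1,72,0],[0,-1,80,0],[0,-1,83,0],[0,-1,84.5,0],[0,-1,85.5,0],[0,-1,86,0],[0,-1,86.5,0],[0,-1,87,0],[0,-1,87,0]]]'; python3 go.py 0.598 -0.046 0.1387 101
```

```text
time_s: 54.8
tool_pos: [0.5987, -0.0466, 0.1393]
eef_rot: [0.001, -0.096, 0.995, -0.0]
contact_force: [-2.5, -0.6, 4.3]
grip_width: 0.271
grip_force: 30.0
shift [0.6 0.7 0.6] yaw 0.0 q6 -1.94 pos [ 0.5987 -0.0466  0.1393] cur ang 101.0 tilt [-1.2e-03 -6.0e-04 -1.0e+00]
```

Contact made. Press a touch further, release, retreat, and check.

```bash
python3 -m jog '[[[0,0,0.4,0],[0,0,0.4,0]]]'; python3 -m jog '[[[0,0,0,0],[0,0,0,0],[0,0,0,0],[0,0,0,0],[0,0,0,0],[0,0,-10,0],[0,0,-40,0],[0,0,-80,0],[0,0,-100,0]]]' 0.6; python3 -m jog '[[[150,200,0,0],[150,200,0,0],[150,200,0,0],[150,200,0,0],[150,200,0,0],[150,200,0,0],[150,200,0,0],[150,200,0,0],[150,200,0,0]]]'
python3 - <<'E'
from h import *
snap('top','t14');snap('scene','s14')
i=cv2.imread('pics/t14.png')[140:350,268:488]; j=cv2.imread('pics/s14.png')[170:310,280:410]
cv2.imwrite('pics/c14.png',np.hstack([cv2.resize(i,(440,420),interpolation=cv2.INTER_CUBIC),cv2.resize(j,(360,420)[:2],interpolation=cv2.INTER_CUBIC)]))
E
```

```text
time_s: 55.0
tool_pos: [0.5989, -0.0466, 0.1393]
eef_rot: [0.001, -0.096, 0.995, -0.0]
contact_force: [-3.6, -1.0, 9.7]
grip_width: 0.27
grip_force: 30.0
time_s: 55.9
tool_pos: [0.5992, -0.0465, 0.2419]
eef_rot: [0.002, -0.096, 0.995, -0.001]
contact_force: [0.0, -0.1, 0.9]
grip_width: 0.603
grip_force: 0.0
time_s: 56.8
tool_pos: [0.4139, 0.1207, 0.2382]
eef_rot: [0.0, -0.095, 0.995, -0.0]
contact_force: [0.7, 0.6, -0.3]
grip_width: 0.602
grip_force: 0.0
```

View pics/c14.png

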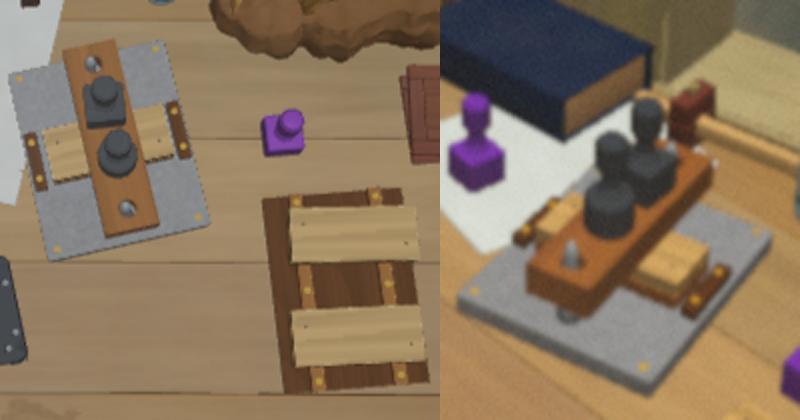

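Both weights stand upright, one on each side of the middle, and all three blanks are where they should be. A quick numeric check, then hand in if it agrees.

Run:
```python
from m import *
c=load('t14'); a=np.radians(11); M=np.array([.6266,-.0403])
ok=True
for n,q,s in(('sq',(104,88),1),('rd',(118,141),-1)):
    d=(ray(c,(q[0]/2+267.7,q[1]/2+139.7),.142)[:2]-M)*1e3; l=(d@[np.cos(a),np.sin(a)],d@[-np.sin(a),np.cos(a)]); print(n,np.round(l,1)); ok&=17<s*l[0]<37 and abs(l[1])<10
print(ok)
if ok: print(bot.hand_in())
```

```text
sq [26.9 -1.1]
rd [-26.8  -2.3]
True
the job is handed in; nothing more can be done
None
```

The job is done and handed in at about 57 s of the 147 s; the last pictures show every piece in place, but the hand-in returned no verdict.

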